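# Check a brass bush on the sizing cone

## Robot

A 6-joint arm with a two-finger parallel gripper is mounted at the origin on the work surface. World frame = base frame: x ahead of the robot, y to its left, z up, the work surface at z = 0. Lengths are in m, angles in rad, forces in N, time in s.
With the tool pointing down it reaches from about 0.3 to 0.775 m from the base axis. Payload 14.6 kg.
Tool frame: the origin (TCP) lies at the very end of the fingers, on their centre line; the grasp point (between the pads) lies 19 mm behind it; z points along the fingers, y is the direction in which the jaws open and shut (so a half turn about z gives the same grasp; the last joint's range is limited). The gripper opens to 94 mm and grips with 3 to 60 N. Pads are 16 mm wide; open, the fingers measure 119 mm over their backs; the gripper's body (75 mm by 177 mm) begins 78 mm behind the grasp point.
Start: joints at [-1.413, 0.3, 1.521, -0, 1.321, -0.067], TCP at [0.123, -0.536, 0.17] pointing down, gripper open.
Joint ranges: [-3.03, 3.03], [-0.79, 2.21], [0.23, 2.52], [-1.04, 4.18], [0, 3.07], [-2.55, 2.55]. Speed limits (rad/s): [2.22, 2.22, 2.57, 3.14, 3.14, 3.14].

## Interface

Orientations are given as [roll, pitch, yaw] about the fixed x, y, z axes, in that order (R = Rz(yaw) Ry(pitch) Rx(roll)).
In Python, from station import ctrl, eyes gives the robot as it stands.
- The arm moves only by the tool jog_arm, never from a script. Its argument "moves" is a list of rows, each a list of 3 entries, a list of its own where there are three numbers: the shift along the world's x, y, z in mm, then the turn, a rotation vector about the world's x, y, z in units of 5 degrees (1.0 is 5 degrees), then the finger opening in mm, from 0 to 94. In form: [[[tx, ty, tz], [wx, wy, wz], jaw], ...]. A call has 1 to 5 rows; each row is the pose to reach, as a shift and turn from the pose commanded when the call began; what a row does not reach only later rows make up. A row lasts 1/12 s, in which the tool goes at most 41.7 mm and 7.16 degrees, less where a joint would pass 70% of its speed; a pose out of reach is approached as far as the arm can. A call with a gripper value outside its range is refused whole. The fingers move at their own pace and stop on an object; "squeeze" is the grip in N (left out, the last holds). Time passes only in rows, so rows that repeat a pose let the fingers close. It gives the time, the measured TCP pose, the force and the opening at its end, in the units of the state.
- ctrl.get_obs(): the state, without advancing time (a new reading comes with each control period).
- eyes.camera(name): name is "scene" or "top"; returns a dict with "frame" (420x560x3 uint8, red, green, blue), "vertical_fov" (degrees; the focal length in pixels is half the picture's height over the tangent of half this angle, whatever the lens; pixels are square), "cx", "cy" (the principal point, pixels), "eye" and "attitude" of the camera in the world. Camera axes: x right, y down, z forward; pixel columns grow to the right and rows downward; lengths in m; the calibration is good to about 2 mm. A picture is of the moment at which its call begins. There is no depth.
- ctrl.hand_in(): hands the job in, once; it reports no verdict.
The state is a dict: "time_s": time; "qpos": joint angles; "joint_vel": joint speeds; "tau": joint torques, N m; "ee_pos": TCP position; "eef_rot": TCP orientation; "force": force on the tool from outside, world axes, zero at the start; "moment": the same for the moment, N m; "grip_width": finger opening in m.
Only numpy, scipy, OpenCV 4.12 (cv2) and the standard library are available. Lean on these libraries where they do the work, as an engineer would, in place of code of your own. Each camera call takes 0.05 s, during which the arm holds its last target.

## Task

Check the size of the small brass bush on the stepped sizing cone: pick it up, lower it over the tip of the cone, keeping hold of it until the tip is inside its bore, and let it slide down until it stops, sitting level on the yellow step. Leave it there, and leave the large brass bush and the steel bush where they lie.

Things in the scene. Friction and masses are not known exactly. Their poses are not given: they have to be found in the camera images.
- brass_small_centre (a point): Centre (half-way up, on the axis) of the small brass bush, the one to check: a plain yellow-metal ring, outside diameter 58 mm, bore 38 mm, 30 mm high, about 0.4 kg, lying flat with its bore upright, so this point is 15 mm above its underside. z is the axis of the bore.
- brass_large_centre (a point): Centre of the large brass bush, not to be moved: same look but outside diameter 68 mm, bore 52 mm (thin wall), 30 mm high, lying flat.
- steel_bush_centre (a point): Centre of the steel bush, not to be moved: bright grey ring, outside diameter 50 mm, bore 26 mm, 30 mm high, lying flat.
- sizing_cone: Stepped taper, 112 mm high, bolted upright. Origin: on its axis at table level; z up. Diameters, all narrowing upward, and heights (mm): dark base disc 110, 0-12; red step 66-62, 12-37; yellow step 48-45, 37-62; blue step 34-32, 62-84; steel nose 24-8, 84-112. Each step ends in a flat shoulder; a 38 mm bore slides over the blue step and rests on the yellow shoulder, 62 mm up.

How it is judged:
By the outcome, as a careful person would: the job done as asked, in the order asked, and still so for the second after the job is handed in, with the robot touching nothing.
It also fails if it takes over 40 s, if anything falls off the work surface, if the arm or the gripper's body presses on something with over 40 N, if the wrist force passes 120 N, or if a joint passes its speed limit or range.

## Working session

There is one attempt and no reset: what is moved stays moved. The work goes in short steps, Python scripts to look and compute and a tool call to move; the robot and the scene stay as the last step left them, time stands still between calls to the robot, and variables do not carry over. Pictures are saved under pics/ and viewed, and the job is handed in when it is done.

Besides the shell and the picture viewer there is one more tool, called by a JSON object that holds its "method" and its "body", one argument or row to a line. jog_arm: Moves the arm, as the interface text tells. Its arguments: {"type":"object","properties":{"moves":{"type":"array","items":{"type":"array"}},"squeeze":{"type":"number"}},"required":["moves"]}

```bash
mkdir -p pics; python3 - <<'E'
from station import ctrl, eyes
import cv2
for n in("scene","top"):
    c=eyes.camera(n); cv2.imwrite(f"pics/{n}0.png",c["frame"][:,:,::-1])
    print(n,{k:v for k,v in c.items() if k!="frame"})
print(ctrl.get_obs())
E
```

```text
scene {'vertical_fov': 50.18405855371256, 'cx': 284.42729668986306, 'cy': 213.47822274865476, 'eye': array([1.23876992, 0.04861874, 0.51956442]), 'attitude': array([-2.17008232,  0.02511528,  1.64856151])}
top {'vertical_fov': 54.978278822158515, 'cx': 282.3589791479767, 'cy': 212.89554510130637, 'eye': array([ 0.43481735, -0.04028028,  0.75286448]), 'attitude': array([-2.99719518,  0.02948181, -1.58040376])}
{'time_s': 0.1, 'qpos': array([-1.41260023e+00,  3.00412011e-01,  1.52150278e+00, -2.82962760e-05,
        1.32074194e+00, -6.65906455e-02]), 'joint_vel': array([ 1.20514957e-04, -1.19920292e-03, -1.67842095e-03,  8.17550398e-04,
        4.47747665e-04,  4.52994416e-05]), 'tau': array([ 1.80300194e-03, -5.32644260e+01, -3.53283119e+01,  7.09948875e-02,
        2.34957493e-02, -6.09107133e-05]), 'ee_pos': array([ 0.12254417, -0.53588873,  0.1698519 ]), 'eef_rot': array([-3.14052910e+00, -4.34576038e-05,  2.24793739e-01]), 'force': array([-0.50992182,  0.43241316, -0.10688758]), 'moment': array([-0.00389578,  0.02907659, -0.02225601]), 'grip_width': 0.09358308049071855}
```

View pics/scene0.png

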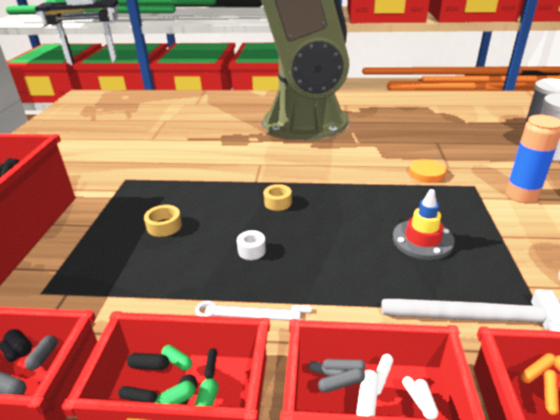

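View pics/top0.png

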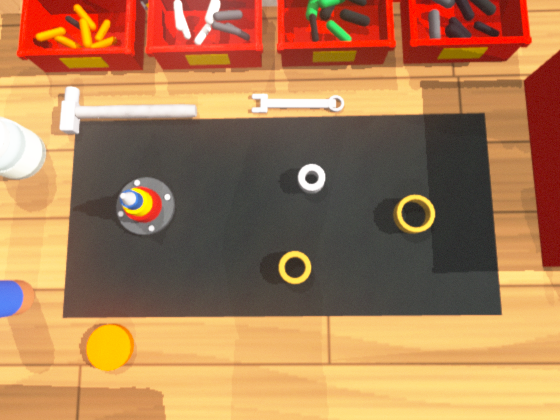

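The top view shows the small brass bush at about (295,267), the large one at (414,214), the steel one at (311,179) and the cone at about (145,205) with its tip near (127,200). In the scene view, the small bush is at (278,197) and the cone tip at (431,193).

```bash
cat > h.py <<'E'
import numpy as np, cv2
from scipy.spatial.transform import Rotation as R
from station import ctrl, eyes
def cam(n,save=None):
    c=eyes.camera(n); 
    if save: cv2.imwrite(f"pics/{save}.png",c["frame"][:,:,::-1])
    return c
def ray(c,p):
    f=210/np.tan(np.radians(c["vertical_fov"])/2)
    d=np.array([(p[0]-c["cx"])/f,(p[1]-c["cy"])/f,1])
    return np.array(c["eye"]), R.from_euler("xyz",c["attitude"]).apply(d)
def onz(c,p,z):
    e,d=ray(c,p); return e+d*(z-e[2])/d[2]
def tri(c1,p1,c2,p2):
    a,u=ray(c1,p1);b,v=ray(c2,p2)
    t=np.linalg.lstsq(np.c_[u,-v],b-a,rcond=None)[0]
    P,Q=a+u*t[0],b+v*t[1]; return (P+Q)/2,np.linalg.norm(P-Q)
def blobs(c,lo,hi,amin=60):
    h=cv2.cvtColor(c["frame"],cv2.COLOR_RGB2HSV)
    m=cv2.inRange(h,np.array(lo),np.array(hi))
    cs,_=cv2.findContours(m,cv2.RETR_EXTERNAL,cv2.CHAIN_APPROX_NONE)
    return [k for k in cs if cv2.contourArea(k)>amin]
E
python3 - <<'E'
from h import *
t=cam("top");s=cam("scene")
for n,c,roi in(("top",t,(70,115,500,318)),("scene",s,(60,180,520,300))):
  for nm,lo,hi in(("yel",(15,90,90),(35,255,255)),("red",(0,150,90),(8,255,255)),("blue",(100,120,60),(130,255,255)),("bright",(0,0,150),(179,60,255)),("grey",(0,0,45),(179,90,255))):
    for k in blobs(c,lo,hi,25):
      x,y,w,h=cv2.boundingRect(k)
      if x<roi[0] or y<roi[1] or x+w>roi[2] or y+h>roi[3]: continue
      (ex,ey),ax,an=cv2.minAreaRect(k)
      q=k[:,0,:].astype(float)
      if n=="top":
        W=np.array([onz(c,p,.015) for p in q])
      else: W=np.array([onz(c,p,.015) for p in q])
      mm=(W.max(0)+W.min(0))/2; 
      print(n,nm,(x,y,w,h),"c",np.round((ex,ey),1),"z15",np.round(mm[:2],4),"ext",np.round(np.ptp(W,axis=0)[:2],4))
for n,c,b in(("top",t,(105,165,195,245)),("scene",s,(380,180,470,265))):
  x0,y0,x1,y1=b; im=cv2.resize(c["frame"][y0:y1,x0:x1,::-1],None,fx=7,fy=6.8 if 0 else 7,interpolation=cv2.INTER_NEAREST)
  cv2.imwrite(f"pics/{n}_cone.png",im)
E
```

```text
top yel (278, 250, 34, 35) c [294.5 267. ] z15 [ 0.4432 -0.0406] ext [0.0611 0.0599]
top yel (393, 194, 43, 40) c [414. 214.] z15 [ 0.5382 -0.2606] ext [0.0722 0.0765]
top yel (122, 188, 31, 28) c [138.6 202.8] z15 [0.5679 0.2528] ext [0.0518 0.0567]
top red (125, 187, 37, 35) c [144.9 205.6] z15 [0.5631 0.2411] ext [0.065  0.0677]
top blue (120, 192, 22, 17) c [131.7 201.4] z15 [0.5707 0.2655] ext [0.0305 0.0402]
top bright (148, 225, 7, 7) c [151. 228.] z15 [0.5174 0.2246] ext [0.0112 0.0114]
top bright (164, 193, 7, 8) c [167.  196.5] z15 [0.5764 0.1966] ext [0.0134 0.0115]
top bright (120, 192, 16, 13) c [127.5 198. ] z15 [0.5747 0.2715] ext [0.0231 0.0291]
top bright (134, 179, 7, 8) c [137.  182.5] z15 [0.6042 0.2546] ext [0.0135 0.0116]
top bright (298, 164, 28, 28) c [311.5 177.5] z15 [ 0.6085 -0.0746] ext [0.0519 0.0504]
scene yel (412, 207, 30, 26) c [425.7 220.6] z15 [0.5113 0.2547] ext [0.0843 0.0624]
scene yel (143, 204, 39, 33) c [162. 220.] z15 [ 0.5331 -0.2628] ext [0.1102 0.0868]
scene yel (263, 183, 29, 28) c [277.  196.5] z15 [ 0.4379 -0.0428] ext [0.1078 0.064 ]
scene red (406, 217, 37, 30) c [423.8 232.9] z15 [0.5502 0.2443] ext [0.0903 0.073 ]
scene blue (419, 200, 20, 17) c [427.8 208.9] z15 [0.4716 0.2669] ext [0.0581 0.0422]
scene bright (432, 247, 9, 7) c [436. 250.] z15 [0.6056 0.2544] ext [0.0172 0.0156]
scene bright (236, 230, 29, 30) c [250.  244.5] z15 [ 0.6034 -0.0771] ext [0.0853 0.0548]
scene bright (394, 225, 16, 25) c [400.4 238.4] z15 [0.569 0.197] ext [0.0724 0.022 ]
scene bright (422, 189, 15, 18) c [429.  197.5] z15 [0.4312 0.2729] ext [0.067  0.0339]
scene grey (495, 217, 22, 4) c [505.5 218.9] z15 [0.5033 0.4048] ext [0.0098 0.0406]
scene grey (485, 200, 30, 15) c [499.5 207. ] z15 [0.4623 0.4063] ext [0.0511 0.0482]
scene grey (77, 192, 36, 5) c [ 94.5 194. ] z15 [ 0.4457 -0.4414] ext [0.0165 0.0796]
```

View pics/top_cone.png

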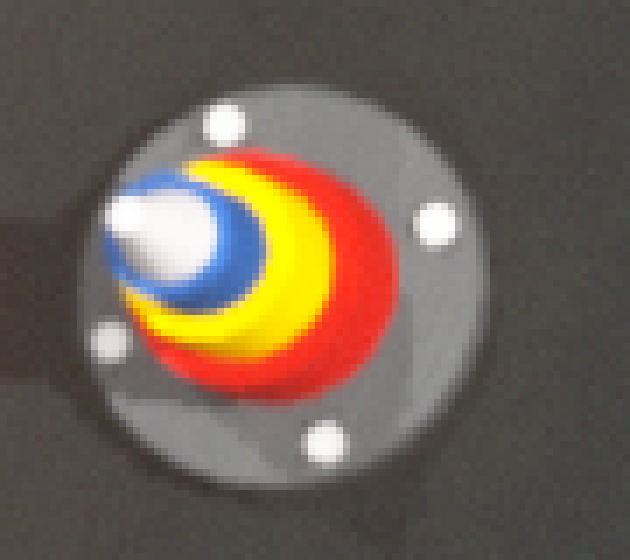

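View pics/scene_cone.png

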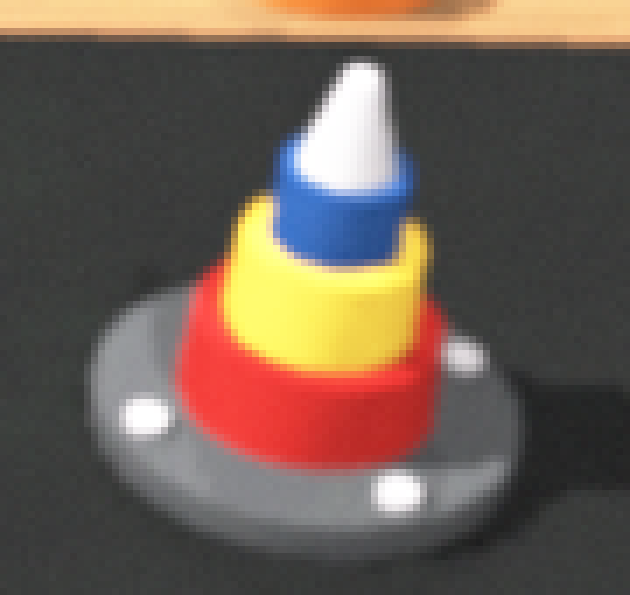

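```bash
python3 - <<'E'
from h import *
t=cam("top");s=cam("scene")
print("disc",onz(t,(145.6,205.9),.011),[onz(t,p,.012) for p in((116.4,205.9),(174.7,205.9),(145.6,177.1),(145.6,234.7))])
tb=[(137,182.5),(167,196.9),(151.3,228),(120.5,213.7)]
print("bolts",np.mean([onz(t,p,.013) for p in tb],0))
print("bolts opp",onz(t,(137,182.5),.013)/2+onz(t,(151.3,228),.013)/2,onz(t,(167,196.9),.013)/2+onz(t,(120.5,213.7),.013)/2)
print("bolts scene opp", onz(s,(400.6,239.5),.013)/2+onz(s,(446,230.5),.013)/2)
print("tip top",onz(t,(123,195.9),.111),"tip scene",onz(s,(431.7,189.7),.112),tri(t,(123,195.9),s,(431.7,189.7)))
# blue shoulder: nose base ring / blue outer outline in top
print("bushes tri small",tri(t,(294.5,267),s,(277,196.5)),"large",tri(t,(414,214),s,(162,220)),"steel",tri(t,(311.5,177.5),s,(250,244.5)))
for c,p in((t,(294.5,267)),(s,(277,196.5))): print(onz(c,p,.015))
for c,p in((t,(414,214)),(s,(162,220))): print(onz(c,p,.015))
E
```

```text
disc [0.55982484 0.23790679 0.011     ] [array([0.56045772, 0.29311483, 0.012     ]), array([0.55886117, 0.1823801 , 0.012     ]), array([0.61511263, 0.23973018, 0.012     ]), array([0.50535349, 0.23537915, 0.012     ])]
bolts [0.56092511 0.24037363 0.013     ]
bolts opp [0.56114933 0.24009251 0.013     ] [0.56070088 0.24065475 0.013     ]
bolts scene opp [0.55976772 0.24094301 0.013     ]
tip top [0.56010932 0.23845566 0.111     ] tip scene [0.56184211 0.23976747 0.112     ] (array([0.56024228, 0.2394678 , 0.11071787]), np.float64(0.0016322499153673545))
bushes tri small (array([ 0.44307207, -0.04117244,  0.01678651]), np.float64(0.0011530198291613385)) large (array([ 0.53697982, -0.2607543 ,  0.01574411]), np.float64(0.000954991029754221)) steel (array([ 0.60799994, -0.07512232,  0.01714613]), np.float64(0.0011521549092750568))
[ 0.44302748 -0.04060032  0.015     ]
[ 0.44030789 -0.04206659  0.015     ]
[ 0.53697059 -0.26048758  0.015     ]
[ 0.53583232 -0.26174692  0.015     ]
```

Two views agree within about 2 mm: bush (0.4425, -0.041) and cone axis (0.5605, 0.239). Moving over the bush now.

{"method": "jog_arm", "body": {
  "moves": [
    [[20,31,0],[0,0,0],94],
    [[40,62,0],[0,0,0],94],
    [[60,93,0],[0,0,0],94],
    [[80,124,0],[0,0,0],94],
    [[100,155,0],[0,0,0],94]
  ]
}}

```text
time_s: 0.72
ee_pos: [0.2231, -0.3796, 0.1703]
eef_rot: [3.142, -0.0, 0.224]
force: [0.9, 0.5, -0.3]
grip_width: 0.0939
```

{"method": "jog_arm", "body": {
  "moves": [
    [[20,31,0],[0,0,0],94],
    [[40,62,0],[0,0,0],94],
    [[60,93,0],[0,0,0],94],
    [[80,124,0],[0,0,0],94],
    [[100,155,0],[0,0,0],94]
  ]
}}

```text
time_s: 1.13
ee_pos: [0.3231, -0.2245, 0.1705]
eef_rot: [3.141, -0.0, 0.224]
force: [1.5, 1.2, 0.3]
grip_width: 0.0942
```

{"method": "jog_arm", "body": {
  "moves": [
    [[20,31,0],[0,0,0],94],
    [[40,62,0],[0,0,0],94],
    [[60,93,0],[0,0,0],94],
    [[80,124,0],[0,0,0],94],
    [[100,155,0],[0,0,0],94]
  ]
}}

```text
time_s: 1.55
ee_pos: [0.4233, -0.0693, 0.1706]
eef_rot: [3.141, -0.001, 0.225]
force: [1.1, -0.9, 0.5]
grip_width: 0.0939
```

{"method": "jog_arm", "body": {
  "moves": [
    [[10,15,0],[0,0,0],94],
    [[20,30,0],[0,0,0],94],
    [[20,30,0],[0,0,0],94],
    [[20,30,0],[0,0,0],94]
  ]
}}

```text
time_s: 1.88
ee_pos: [0.4426, -0.0408, 0.1702]
eef_rot: [-3.141, 0.0, 0.226]
force: [0.2, -0.8, -0.3]
grip_width: 0.094
```

{"method": "jog_arm", "body": {
  "moves": [
    [[0,0,-35],[0,0,0],94],
    [[0,0,-70],[0,0,0],94],
    [[0,0,-105],[0,0,0],94],
    [[0,0,-130],[0,0,0],94],
    [[0,0,-130],[0,0,0],94]
  ]
}}

```text
time_s: 2.3
ee_pos: [0.4395, -0.0416, 0.0365]
eef_rot: [-3.139, 0.007, 0.224]
force: [-0.6, 0.0, -0.2]
grip_width: 0.0941
```

```bash
python3 - <<'E'
from h import *
t=cam("top");s=cam("scene")
a=t["frame"][170:340,200:390,::-1];b=s["frame"][90:260,180:370,::-1]
cv2.imwrite("pics/pre.png",cv2.resize(np.hstack([a,b]),None,fx=2.1,fy=2.1))
E
```

```text
(no output)
```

View pics/pre.png

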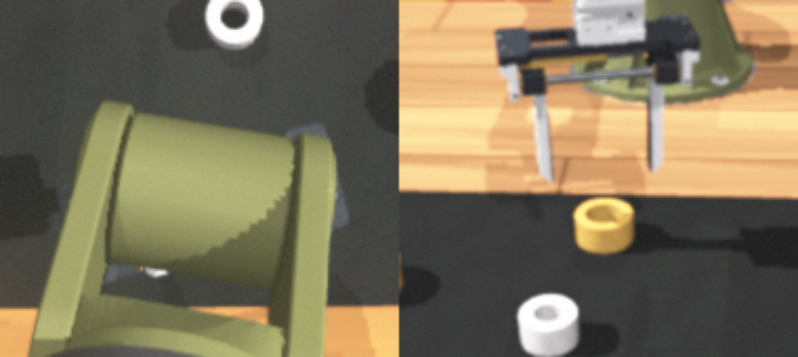

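```bash
python3 - <<'E'
from h import *
s=cam("scene","scene1");o=ctrl.get_obs();print(o["time_s"],o["ee_pos"],o["eef_rot"],o["qpos"])
f=210/np.tan(np.radians(s["vertical_fov"])/2)
Rt=R.from_euler("xyz",o["eef_rot"])
def pr(P):
    q=R.from_euler("xyz",s["attitude"]).inv().apply(np.array(P)-s["eye"]); return f*q[:2]/q[2]+[s["cx"],s["cy"]]
for d in(-.047,0,.047): print(pr(o["ee_pos"]+Rt.apply([0,d,0])))
# fingertip triangulated vs plane containing jaws
for p in((249.5,175),(302,170)):
  for z in(.036,.06,.08,.1): print(p,z,onz(s,p,z))
E
```

```text
2.45 [ 0.44317013 -0.04182427  0.04183323] [ 3.14098865e+00 -1.33530651e-03  2.24061954e-01] [-1.76386274e-01  2.30854926e-01  1.94035973e+00 -4.32823660e-05
  9.68912875e-01  1.17037298e+00]
[298.86908238 184.12871612]
[276.54481723 186.28638764]
[253.97863382 188.46744091]
(249.5, 175) 0.036 [ 0.38754144 -0.1068399   0.036     ]
(249.5, 175) 0.06 [ 0.42978914 -0.09912427  0.06      ]
(249.5, 175) 0.08 [ 0.46499555 -0.09269457  0.08      ]
(249.5, 175) 0.1 [ 0.50020197 -0.08626487  0.1       ]
(302, 170) 0.036 [0.3612052  0.00726537 0.036     ]
(302, 170) 0.06 [0.40476001 0.00931779 0.06      ]
(302, 170) 0.08 [0.44105568 0.01102815 0.08      ]
(302, 170) 0.1 [0.47735135 0.01273851 0.1       ]
```

View pics/scene1.png

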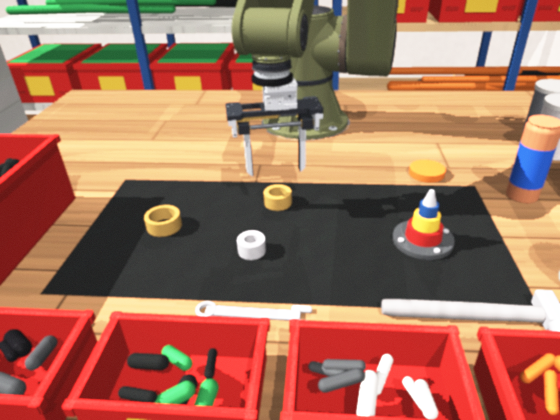

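```bash
python3 - <<'E'
from h import *
s=cam("scene");o=ctrl.get_obs();print(o["time_s"],o["ee_pos"],o["force"],o["moment"])
f=210/np.tan(np.radians(s["vertical_fov"])/2)
def pr(P):
    q=R.from_euler("xyz",s["attitude"]).inv().apply(np.array(P)-s["eye"]); return np.round(f*q[:2]/q[2]+[s["cx"],s["cy"]],1)
print("base",pr((0,0,0)),pr((0,.1,0)),pr((0,-.1,0)),pr((.1,0,0)))
e=o["ee_pos"]
for dz in(0,.03,.097,.127): print(dz,pr(e+[0,0,dz]),pr(e+[-.02,-.0585,dz]),pr(e+[.0,.0585,dz]))
im=s["frame"][60:215,200:350,::-1]; cv2.imwrite("pics/z1.png",cv2.resize(im,None,fx=3.8,fy=3.8,interpolation=cv2.INTER_CUBIC))
E
```

```text
2.5 [ 0.44354703 -0.04174779  0.04219204] [-0.50530623 -0.34986549  0.21522266] [ 0.01372576 -0.02419548  0.0465514 ]
base [305.2 121.1] [339.5 121.4] [271.3 120.9] [303.7 135.5]
0 [276.6 186.2] [250.  180.9] [304.8 186.8]
0.03 [276.  173.6] [249.  168.4] [304.8 174. ]
0.097 [274.8 143.5] [246.7 138.8] [304.8 143.8]
0.127 [274.2 129.2] [245.5 124.8] [304.8 129.4]
```

View pics/z1.png

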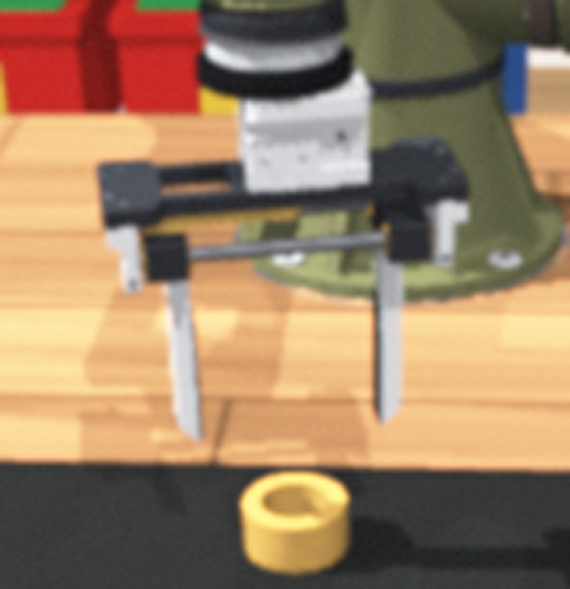

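The scene view shows the fingertips near rows 171-175, while the reported pose predicts row 186, so either z or x looks off by a few cm. I'll check this in the top view before going lower.

```bash
python3 - <<'E'
from h import *
t=cam("top");o=ctrl.get_obs();e=o["ee_pos"]
f=210/np.tan(np.radians(t["vertical_fov"])/2)
def pr(P):
    q=R.from_euler("xyz",t["attitude"]).inv().apply(np.array(P)-t["eye"]); return f*q[:2]/q[2]+[t["cx"],t["cy"]]
x0,y0,k=200,170,4.2
im=cv2.resize(t["frame"][y0:y0+140,x0:x0+190,::-1],None,fx=k,fy=k,interpolation=cv2.INTER_CUBIC)
Rt=R.from_euler("xyz",o["eef_rot"])
for dx,dz,col in((0,0,(0,0,255)),(0,.03,(0,255,0)),(-.065,0,(255,255,0))):
  P=[pr(e+[dx,0,dz]+Rt.apply([a*.0375,b*.0885,-.097])) for a,b in((1,1),(1,-1),(-1,-1),(-1,1))]
  cv2.polylines(im,[np.int32((np.array(P)-[x0,y0])*k)],True,col,1)
cv2.imwrite("pics/top1.png",im)
E
```

```text
(no output)
```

View pics/top1.png

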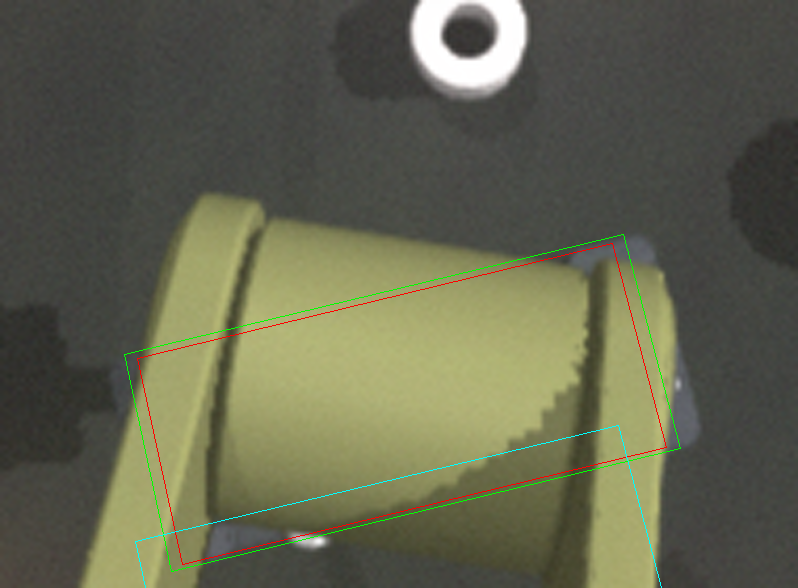

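Top view confirms x and y. The height is what disagrees, with the tips looking roughly 30 mm higher than reported. Next a short descent, then a recheck.

{"method": "jog_arm", "body": {
  "moves": [
    [[0,0,-10],[0,0,0],94],
    [[0,0,-18],[0,0,0],94],
    [[0,0,-18],[0,0,0],94]
  ]
}}

```text
time_s: 2.8
ee_pos: [0.4418, -0.041, 0.021]
eef_rot: [-3.141, 0.002, 0.225]
force: [-0.6, 0.4, -0.5]
grip_width: 0.0939
```

```bash
python3 - <<'E'
from h import *
s=cam("scene");o=ctrl.get_obs();print(o["time_s"],o["ee_pos"],o["force"],o["moment"])
im=s["frame"][60:215,200:350,::-1]; cv2.imwrite("pics/z2.png",cv2.resize(im,None,fx=3.8,fy=3.8,interpolation=cv2.INTER_CUBIC))
E
```

```text
2.85 [ 0.44204648 -0.04105529  0.02161088] [ 0.7219285  -1.05327867  0.76326896] [ 0.00529599 -0.04307435  0.02247127]
```

View pics/z2.png

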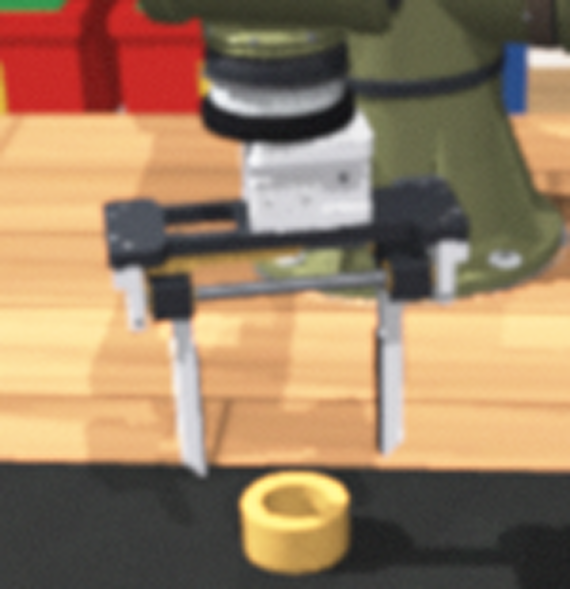

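{"method": "jog_arm", "body": {
  "moves": [
    [[0,0,-8],[0,0,0],94],
    [[0,0,-15],[0,0,0],94],
    [[0,0,-15],[0,0,0],94]
  ]
}}

```text
time_s: 3.1
ee_pos: [0.4418, -0.041, 0.0059]
eef_rot: [-3.141, 0.002, 0.225]
force: [-0.7, 0.4, -0.4]
grip_width: 0.0939
```

```bash
python3 - <<'E'
from h import *
s=cam("scene");o=ctrl.get_obs();print(o["time_s"],o["ee_pos"],o["force"],o["moment"])
im=s["frame"][60:215,200:350,::-1]; cv2.imwrite("pics/z3.png",cv2.resize(im,None,fx=3.8,fy=3.8,interpolation=cv2.INTER_CUBIC))
E
```

```text
3.15 [ 0.44208928 -0.04103475  0.00654564] [ 0.4109476  -0.30666418  0.78758114] [-0.01078017  0.01706228 -0.01414401]
```

View pics/z3.png

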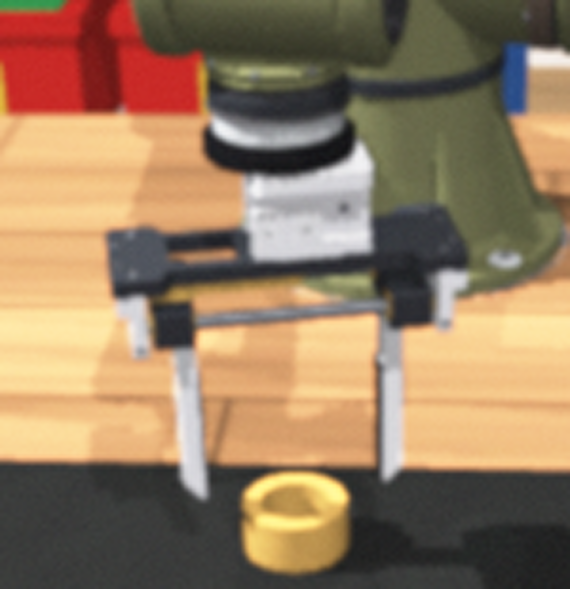

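```bash
python3 - <<'E'
from h import *
s=cam("scene")
for p,x in(((254,190.7),.4605),((302.5,185.5),.4395)):
    e,d=ray(s,p)
    for dx in(0,-.016): print(e+d*(x+dx-e[0])/d[0])
E
```

```text
[ 0.4605     -0.0867523   0.04069783]
[ 0.4445     -0.08953531  0.03085309]
[0.4395     0.0118807  0.04268255]
[0.4235     0.01114527 0.03313621]
```

Vision puts the tips at about z = 35-40 mm, while the report says 6 mm and there is no contact force. I trust the images, so I'll go down in small steps and watch the force.

{"method": "jog_arm", "body": {
  "moves": [
    [[0,0,-5],[0,0,0],94],
    [[0,0,-10],[0,0,0],94],
    [[0,0,-15],[0,0,0],94],
    [[0,0,-15],[0,0,0],94]
  ]
}}

```text
time_s: 3.53
ee_pos: [0.442, -0.0411, -0.0087]
eef_rot: [-3.141, 0.001, 0.225]
force: [-0.3, 0.8, -0.4]
grip_width: 0.094
```

```bash
python3 - <<'E'
from h import *
s=cam("scene");o=ctrl.get_obs();print(o["time_s"],o["ee_pos"],o["force"],o["moment"])
im=s["frame"][90:245,200:350,::-1]; cv2.imwrite("pics/z4.png",cv2.resize(im,None,fx=3.8,fy=3.8,interpolation=cv2.INTER_CUBIC))
E
```

```text
3.5833 [ 0.44223929 -0.04107856 -0.00821397] [ 0.47966769 -0.29082736  1.70331752] [-0.00082082  0.0091092  -0.02989626]
```

View pics/z4.png

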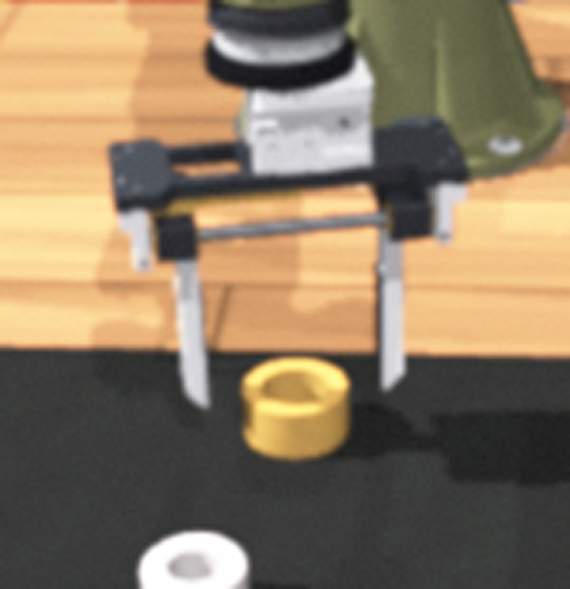

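{"method": "jog_arm", "body": {
  "moves": [
    [[0,0,-4],[0,0,0],94],
    [[0,0,-8],[0,0,0],94],
    [[0,0,-12],[0,0,0],94],
    [[0,0,-12],[0,0,0],94]
  ]
}}

```text
time_s: 3.92
ee_pos: [0.4421, -0.0411, -0.0205]
eef_rot: [-3.141, 0.001, 0.225]
force: [-0.2, -0.3, -0.4]
grip_width: 0.0941
```

```bash
python3 - <<'E'
from h import *
s=cam("scene");o=ctrl.get_obs();print(o["time_s"],o["ee_pos"],o["force"],o["moment"])
im=s["frame"][90:245,200:350,::-1]; cv2.imwrite("pics/z5.png",cv2.resize(im,None,fx=3.8,fy=3.8,interpolation=cv2.INTER_CUBIC))
E
```

```text
3.9667 [ 0.44230798 -0.04109791 -0.02009007] [ 0.70614552  1.10035713 -0.45086685] [ 0.00013184 -0.06264855  0.00420802]
```

View pics/z5.png

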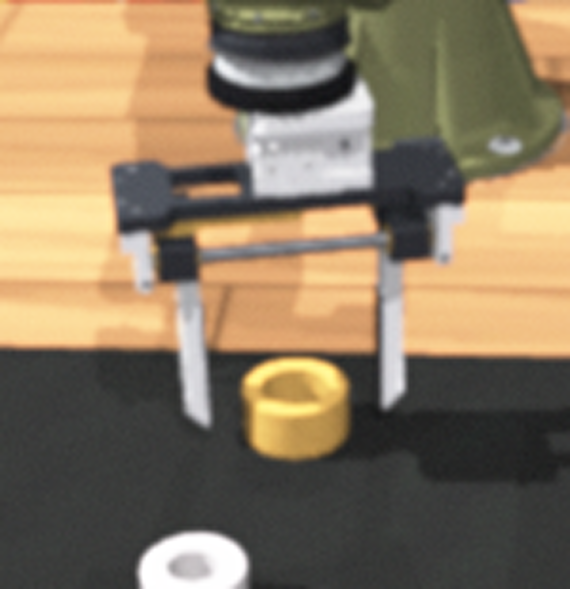

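{"method": "jog_arm", "body": {
  "moves": [
    [[0,0,-2],[0,0,0],94],
    [[0,0,-4],[0,0,0],94],
    [[0,0,-5],[0,0,0],94],
    [[0,0,-5],[0,0,0],94]
  ]
}}

```text
time_s: 4.3
ee_pos: [0.4425, -0.0412, -0.0249]
eef_rot: [-3.141, 0.0, 0.225]
force: [0.4, 0.5, -0.3]
grip_width: 0.094
```

```bash
python3 - <<'E'
from h import *
s=cam("scene");o=ctrl.get_obs();print(o["time_s"],o["ee_pos"],o["force"],o["moment"])
im=s["frame"][150:225,230:330,::-1]; cv2.imwrite("pics/z6.png",cv2.resize(im,None,fx=7.5,fy=7.5,interpolation=cv2.INTER_CUBIC))
E
```

```text
4.35 [ 0.44253726 -0.0411461  -0.02474647] [ 0.28168669 -0.04671657 -0.44825903] [0.02603738 0.00989304 0.00231737]
```

View pics/z6.png

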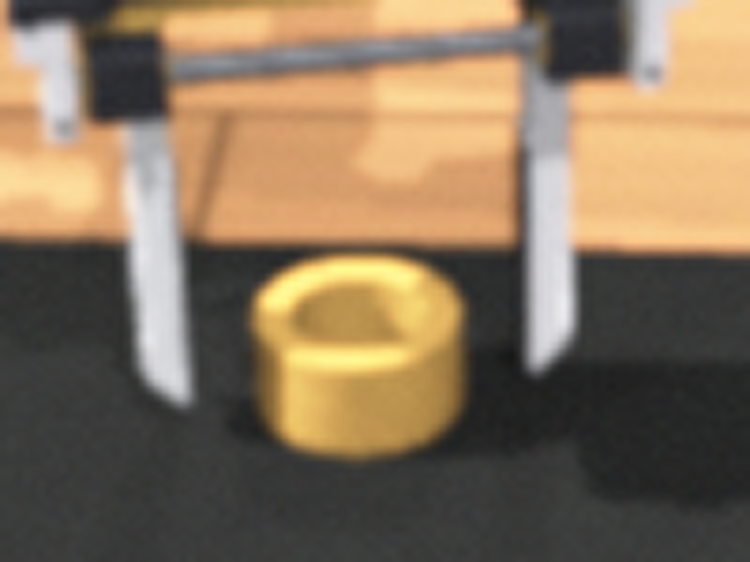

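The gaps on both sides of the bush are equal and nothing is in contact. Closing.

{"method": "jog_arm", "body": {
  "moves": [
    [[0,0,0],[0,0,0],70],
    [[0,0,0],[0,0,0],60],
    [[0,0,0],[0,0,0],52],
    [[0,0,0],[0,0,0],50],
    [[0,0,0],[0,0,0],50]
  ],
  "squeeze": 30
}}

```text
time_s: 4.77
ee_pos: [0.4426, -0.0411, -0.0246]
eef_rot: [3.142, -0.0, 0.225]
force: [0.2, -0.0, -1.0]
grip_width: 0.0641
```

{"method": "jog_arm", "body": {
  "moves": [
    [[0,0,0],[0,0,0],50],
    [[0,0,0],[0,0,0],50],
    [[0,0,0],[0,0,0],50],
    [[0,0,0],[0,0,0],50]
  ]
}}

```text
time_s: 5.1
ee_pos: [0.4426, -0.0411, -0.0246]
eef_rot: [-3.142, 0.0, 0.225]
force: [0.0, 0.2, 1.3]
grip_width: 0.0584
```

{"method": "jog_arm", "body": {
  "moves": [
    [[0,0,0],[0,0,0],45],
    [[0,0,0],[0,0,0],45],
    [[0,0,10],[0,0,0],45],
    [[0,0,25],[0,0,0],45],
    [[0,0,50],[0,0,0],45]
  ]
}}

```text
time_s: 5.52
ee_pos: [0.4411, -0.0409, 0.0248]
eef_rot: [-3.14, 0.004, 0.225]
force: [1.4, -0.6, -4.0]
grip_width: 0.0584
```

{"method": "jog_arm", "body": {
  "moves": [
    [[0,0,35],[0,0,0],45],
    [[0,0,70],[0,0,0],45],
    [[0,0,100],[0,0,0],45],
    [[0,0,110],[0,0,0],45],
    [[0,0,110],[0,0,0],45]
  ]
}}

```text
time_s: 5.93
ee_pos: [0.4435, -0.0413, 0.1374]
eef_rot: [3.14, -0.004, 0.225]
force: [-0.4, -0.6, -4.1]
grip_width: 0.058
```

```bash
python3 - <<'E'
from h import *
s=cam("scene","scene2");o=ctrl.get_obs();print(o["time_s"],o["ee_pos"],o["force"],o["grip_width"])
for k in blobs(s,(15,90,90),(35,255,255),200):
    x,y,w,h=cv2.boundingRect(k)
    if 240<x<320 and y>90: print(x,y,w,h)
E
```

```text
5.9833 [ 0.4425032  -0.04115387  0.13513253] [-0.17978559  0.73285779 -4.70542099] 0.057894727301150764
267 320 22 21
305 305 238 44
```

View pics/scene2.png

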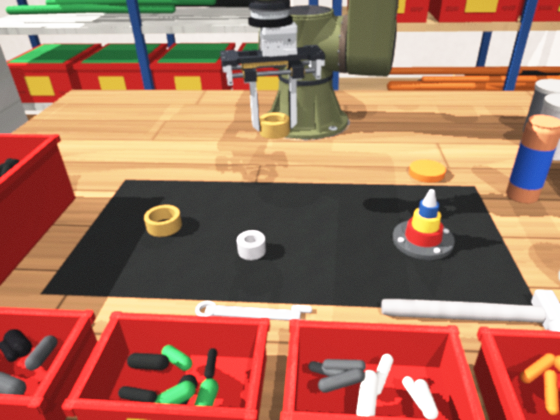

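The bush is held (width 58 mm, about 4 N of weight). It was lifted 160 mm, so its underside is at the reported TCP z + 25 mm. Now over to the cone.

{"method": "jog_arm", "body": {
  "moves": [
    [[13,31,0],[0,0,0],45],
    [[26,62,0],[0,0,0],45],
    [[39,93,0],[0,0,0],45],
    [[52,124,0],[0,0,0],45],
    [[65,155,0],[0,0,0],45]
  ]
}}

```text
time_s: 6.4
ee_pos: [0.5068, 0.1153, 0.1324]
eef_rot: [-3.141, 0.004, 0.225]
force: [1.3, -0.7, -4.3]
grip_width: 0.0584
```

{"method": "jog_arm", "body": {
  "moves": [
    [[13,31,0],[0,0,0],45],
    [[26,62,0],[0,0,0],45],
    [[39,93,0],[0,0,0],45],
    [[49,116,0],[0,0,0],45],
    [[53,125,0],[0,0,0],45]
  ]
}}

```text
time_s: 6.82
ee_pos: [0.56, 0.2413, 0.1316]
eef_rot: [3.141, 0.005, 0.227]
force: [-0.9, -0.7, -3.8]
grip_width: 0.0583
```

{"method": "jog_arm", "body": {
  "moves": [
    [[0,0,-10],[0,0,0],45],
    [[0,0,-20],[0,0,0],45],
    [[0,0,-20],[0,0,0],45]
  ]
}}

```text
time_s: 7.07
ee_pos: [0.5588, 0.2372, 0.1113]
eef_rot: [3.141, 0.006, 0.224]
force: [-0.3, 0.5, -4.2]
grip_width: 0.0584
```

```bash
python3 - <<'E'
from h import *
t=cam("top","top3");s=cam("scene");o=ctrl.get_obs();print(o["time_s"],o["ee_pos"],o["eef_rot"],o["force"],o["grip_width"])
im=s["frame"][120:270,360:500,::-1]; cv2.imwrite("pics/z7.png",cv2.resize(im,None,fx=4,fy=4,interpolation=cv2.INTER_CUBIC))
im=t["frame"][130:290,40:240,::-1]; cv2.imwrite("pics/t7.png",cv2.resize(im,None,fx=3.5,fy=3.5,interpolation=cv2.INTER_CUBIC))
E
```

```text
7.1667 [0.55998481 0.23754416 0.11428996] [3.14124873e+00 2.03024602e-03 2.23616349e-01] [ 0.70086759  0.27847235 -3.73336192] 0.058111252252309786
```

View pics/z7.png

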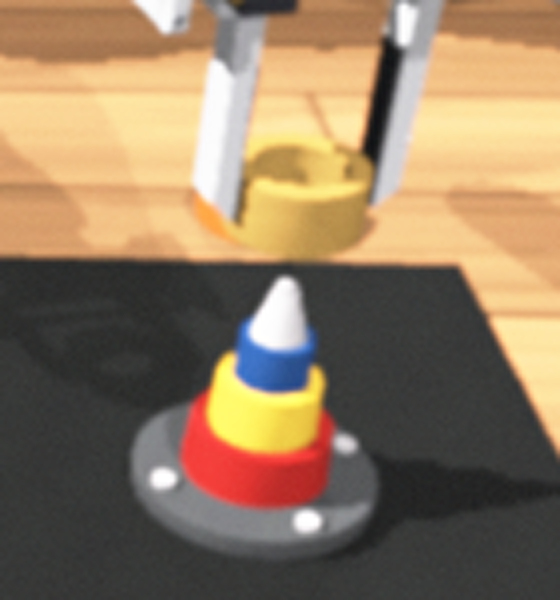

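View pics/t7.png

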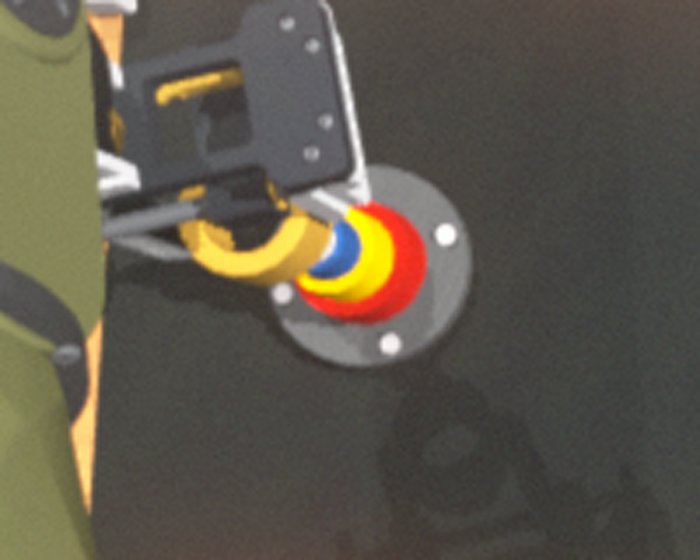

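```bash
cat >> h.py <<'E'
def proj(c,P):
    f=210/np.tan(np.radians(c["vertical_fov"])/2)
    q=R.from_euler("xyz",c["attitude"]).inv().apply(np.array(P)-c["eye"]); return f*q[:2]/q[2]+[c["cx"],c["cy"]]
E
python3 - <<'E'
from h import *
s=cam("scene");t=cam("top");o=ctrl.get_obs();e=o["ee_pos"];print(e)
def draw(c,x0,y0,w,h,k,name):
  im=cv2.resize(c["frame"][y0:y0+h,x0:x0+w,::-1],None,fx=k,fy=k,interpolation=cv2.INTER_CUBIC)
  a=np.linspace(0,6.283,60)
  z0=e[2]+.025
  for z,r,C,col in((z0,.029,e,(0,0,255)),(z0+.03,.029,e,(0,0,255)),(z0+.03,.019,e,(0,0,255)),(.062,.0225,(.5605,.2393),(0,255,0)),(.084,.016,(.5605,.2393),(0,255,0)),(.112,.004,(.5605,.2393),(0,255,0)),(.012,.055,(.5605,.2393),(0,255,0)),(.037,.031,(.5605,.2393),(255,0,255))):
    P=np.array([proj(c,(C[0]+r*np.cos(b),C[1]+r*np.sin(b),z)) for b in a])
    cv2.polylines(im,[np.int32((P-[x0,y0]+.5)*k)],True,col,1)
  cv2.imwrite(name,im)
draw(s,375,120,110,150,4,"pics/o1.png"); draw(t,80,160,110,90,6,"pics/o2.png")
E
```

```text
[0.56069893 0.23804109 0.11568842]
```

View pics/o1.png

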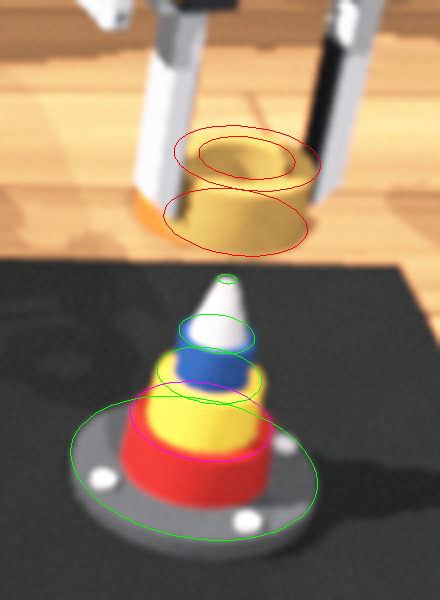

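View pics/o2.png

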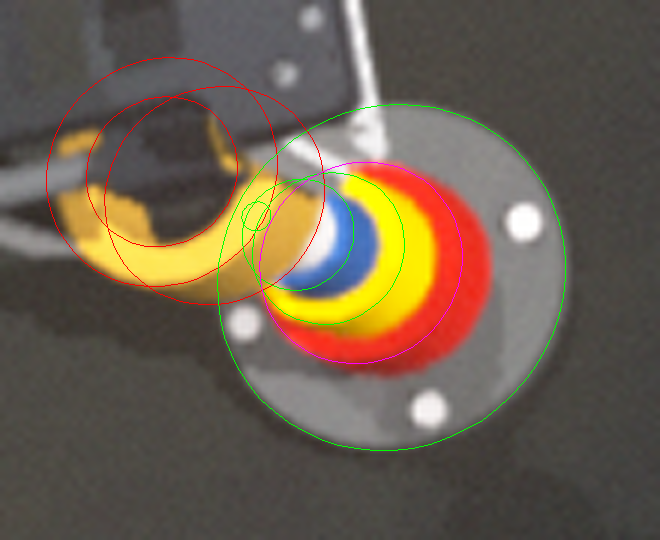

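The overlay of expected outlines matches the bush (height and position) and the cone in both views. The y residual is about 1 mm. I'm correcting that and lowering until the tip is inside the bore.

{"method": "jog_arm", "body": {
  "moves": [
    [[0,1,0],[0,0,0],45],
    [[0,1,-15],[0,0,0],45],
    [[0,1,-30],[0,0,0],45],
    [[0,1,-40],[0,0,0],45],
    [[0,1,-40],[0,0,0],45]
  ]
}}

```text
time_s: 7.68
ee_pos: [0.5596, 0.2394, 0.0734]
eef_rot: [3.141, 0.003, 0.225]
force: [-0.3, 0.6, -3.8]
grip_width: 0.0582
```

```bash
python3 - <<'E'
from h import *
s=cam("scene");t=cam("top");o=ctrl.get_obs();print(o["time_s"],o["ee_pos"],o["force"],o["moment"],o["grip_width"])
a=cv2.resize(s["frame"][130:270,370:490,::-1],(480,560),interpolation=cv2.INTER_CUBIC)
b=cv2.resize(t["frame"][150:255,75:135,::-1],(320,560),interpolation=cv2.INTER_CUBIC)
cv2.imwrite("pics/d1.png",np.hstack([a,b]))
E
```

```text
7.7833 [0.56074623 0.23982906 0.07577895] [ 0.93494007 -0.41083608 -4.15748405] [ 0.01003864 -0.02178555  0.01365145] 0.0583997621890148
```

View pics/d1.png

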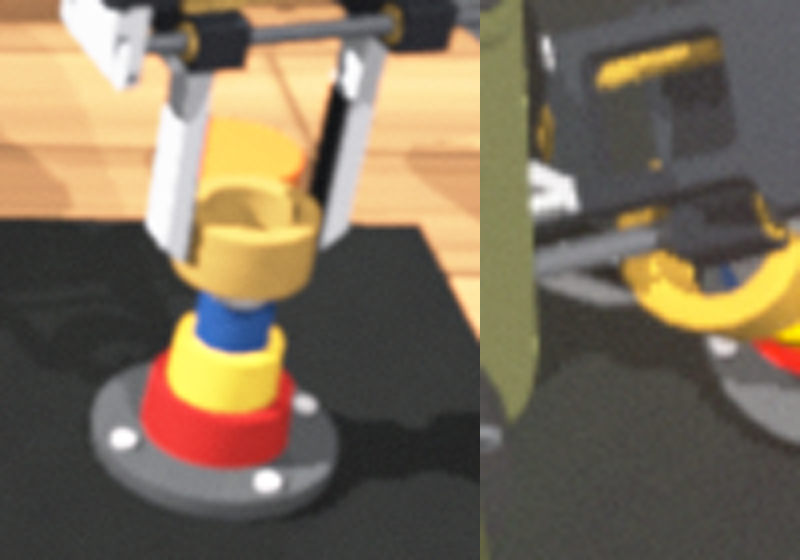

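{"method": "jog_arm", "body": {
  "moves": [
    [[0,0,-5],[0,0,0],45],
    [[0,0,-10],[0,0,0],45],
    [[0,0,-15],[0,0,0],45],
    [[0,0,-15],[0,0,0],45]
  ]
}}

```text
time_s: 8.12
ee_pos: [0.5601, 0.2397, 0.0592]
eef_rot: [3.141, 0.001, 0.225]
force: [-0.2, 0.4, -3.3]
grip_width: 0.0581
```

{"method": "jog_arm", "body": {
  "moves": [
    [[0,0,-3],[0,0,0],45],
    [[0,0,-6],[0,0,0],45],
    [[0,0,-8],[0,0,0],45],
    [[0,0,-8],[0,0,0],45]
  ]
}}

```text
time_s: 8.45
ee_pos: [0.5604, 0.2398, 0.0518]
eef_rot: [3.142, 0.001, 0.225]
force: [-0.9, 0.7, -4.1]
grip_width: 0.0581
```

```bash
python3 - <<'E'
from h import *
s=cam("scene");t=cam("top");o=ctrl.get_obs();print(o["time_s"],o["ee_pos"],o["force"],o["moment"],o["grip_width"])
a=cv2.resize(s["frame"][130:270,370:490,::-1],(480,560),interpolation=cv2.INTER_CUBIC)
b=cv2.resize(t["frame"][150:255,75:135,::-1],(320,560),interpolation=cv2.INTER_CUBIC)
cv2.imwrite("pics/d2.png",np.hstack([a,b]))
E
```

```text
8.55 [0.56059395 0.23985626 0.05233982] [ 0.01631748  0.17040064 -4.75134444] [-0.03688315  0.01711848  0.00516816] 0.05816916995429112
```

View pics/d2.png

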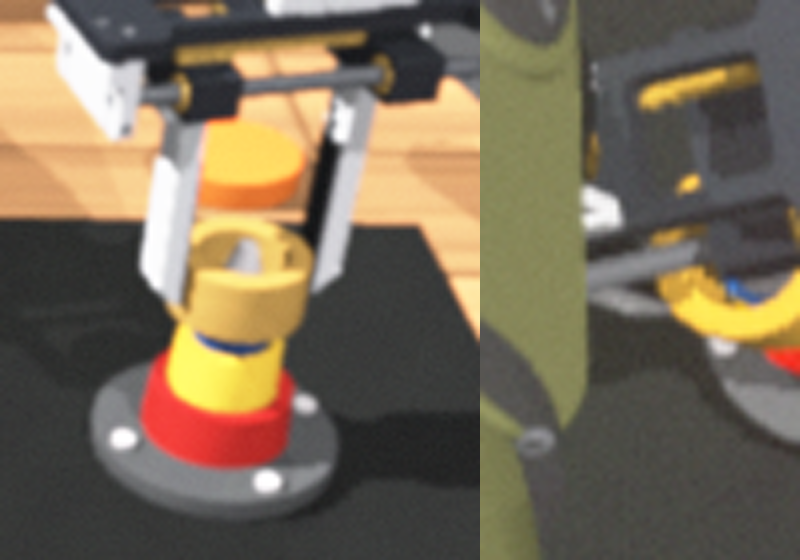

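The underside is at about 77 mm, past the blue shoulder with no contact, and the nose is centred in the bore. A bit lower, then release.

{"method": "jog_arm", "body": {
  "moves": [
    [[0,0,-4],[0,0,0],45],
    [[0,0,-8],[0,0,0],45],
    [[0,0,-11],[0,0,0],45],
    [[0,0,-11],[0,0,0],45]
  ]
}}

```text
time_s: 8.88
ee_pos: [0.5601, 0.2397, 0.0404]
eef_rot: [3.141, 0.001, 0.225]
force: [0.0, -0.3, -3.3]
grip_width: 0.0581
```

{"method": "jog_arm", "body": {
  "moves": [
    [[0,0,0],[0,0,0],62],
    [[0,0,0],[0,0,0],70],
    [[0,0,0],[0,0,0],80],
    [[0,0,0],[0,0,0],90],
    [[0,0,0],[0,0,0],94]
  ]
}}

```text
time_s: 9.3
ee_pos: [0.5608, 0.2399, 0.0417]
eef_rot: [-3.141, -0.001, 0.225]
force: [-0.1, -0.2, 0.6]
grip_width: 0.0852
```

{"method": "jog_arm", "body": {
  "moves": [
    [[0,0,0],[0,0,0],94],
    [[0,0,0],[0,0,0],94],
    [[0,0,0],[0,0,0],94]
  ]
}}

```text
time_s: 9.55
ee_pos: [0.5606, 0.2398, 0.0414]
eef_rot: [-3.142, -0.0, 0.225]
force: [0.1, -0.3, -0.6]
grip_width: 0.0941
```

```bash
python3 - <<'E'
from h import *
s=cam("scene");t=cam("top");o=ctrl.get_obs();print(o["time_s"],o["ee_pos"],o["force"],o["moment"],o["grip_width"])
a=cv2.resize(s["frame"][130:270,370:490,::-1],(480,560),interpolation=cv2.INTER_CUBIC)
b=cv2.resize(t["frame"][150:255,75:135,::-1],(320,560),interpolation=cv2.INTER_CUBIC)
cv2.imwrite("pics/d3.png",np.hstack([a,b]))
E
```

```text
9.65 [0.56060582 0.23986513 0.0413741 ] [ 0.50407627  0.56842038 -0.3547929 ] [-0.00342845  0.03133742  0.0215956 ] 0.09415094303250453
```

View pics/d3.png

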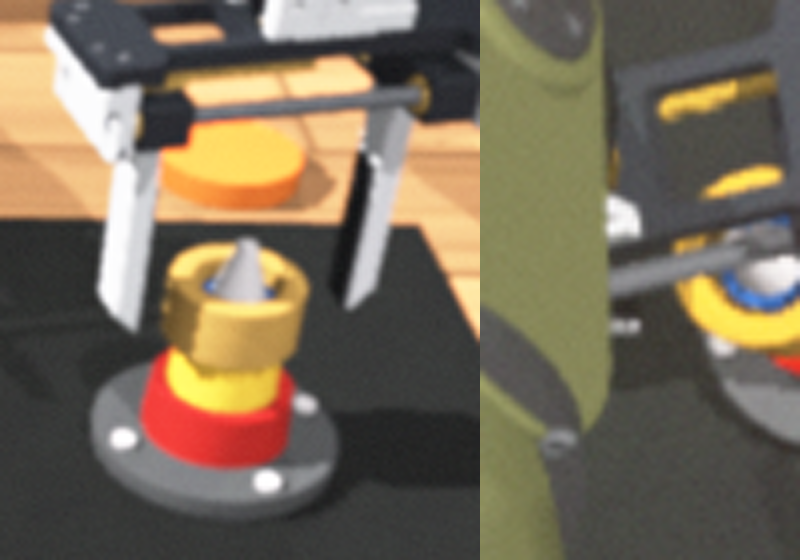

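Released, and the bush is down on the yellow step. Retreating straight up until the fingers clear the nose, then checking.

{"method": "jog_arm", "body": {
  "moves": [
    [[0,0,15],[0,0,0],94],
    [[0,0,40],[0,0,0],94],
    [[0,0,75],[0,0,0],94],
    [[0,0,110],[0,0,0],94],
    [[0,0,120],[0,0,0],94]
  ]
}}

```text
time_s: 10.07
ee_pos: [0.5622, 0.2404, 0.1671]
eef_rot: [-3.141, -0.007, 0.225]
force: [0.8, 0.2, 0.6]
grip_width: 0.094
```

{"method": "jog_arm", "body": {
  "moves": [
    [[-10,-30,0],[0,0,0],94],
    [[-20,-60,0],[0,0,0],94],
    [[-30,-90,0],[0,0,0],94],
    [[-40,-120,0],[0,0,0],94],
    [[-50,-145,0],[0,0,0],94]
  ]
}}

```text
time_s: 10.48
ee_pos: [0.5098, 0.0932, 0.161]
eef_rot: [3.141, 0.0, 0.225]
force: [0.1, -0.1, 0.1]
grip_width: 0.0941
```

{"method": "jog_arm", "body": {
  "moves": [
    [[-20,-20,0],[0,0,0],94],
    [[-40,-40,0],[0,0,0],94],
    [[-40,-40,0],[0,0,0],94],
    [[-40,-40,0],[0,0,0],94]
  ]
}}

```text
time_s: 10.82
ee_pos: [0.4704, 0.0543, 0.1616]
eef_rot: [3.142, -0.001, 0.223]
force: [1.0, 0.2, -0.2]
grip_width: 0.0939
```

```bash
python3 - <<'E'
from h import *
s=cam("scene","scene9");t=cam("top","top9");o=ctrl.get_obs();print(o["time_s"],o["ee_pos"],o["force"])
def draw(c,x0,y0,w,h,k):
  im=cv2.resize(c["frame"][y0:y0+h,x0:x0+w,::-1],None,fx=k,fy=k,interpolation=cv2.INTER_CUBIC)
  a=np.linspace(0,6.283,60)
  for z,r in((.062,.029),(.092,.029),(.092,.019)):
    P=np.array([proj(c,(.5605+r*np.cos(b),.2393+r*np.sin(b),z)) for b in a])
    cv2.polylines(im,[np.int32((P-[x0,y0]+.5)*k)],True,(0,0,255),1)
  return im
cv2.imwrite("pics/f.png",np.hstack([draw(s,380,175,90,90,4),draw(t,100,160,90,90,4)]))
for c,n in((s,"scene"),(t,"top")):
  for nm,lo,hi in(("yel",(15,90,90),(35,255,255)),("steel",(0,0,150),(179,60,255))):
    for k in blobs(c,lo,hi,200):
      x,y,w,h=cv2.boundingRect(k)
      if 100<x<450 and 150<y<250 and w<60: print(n,nm,x,y,w,h)
E
```

```text
10.9167 [0.47109789 0.05520849 0.1613961 ] [-1.0292074  -0.35902693  0.13051543]
scene yel 143 204 38 33
scene yel 410 190 38 43
scene steel 236 230 29 30
top yel 394 194 42 40
top yel 207 165 28 58
top steel 298 164 27 28
```

View pics/f.png

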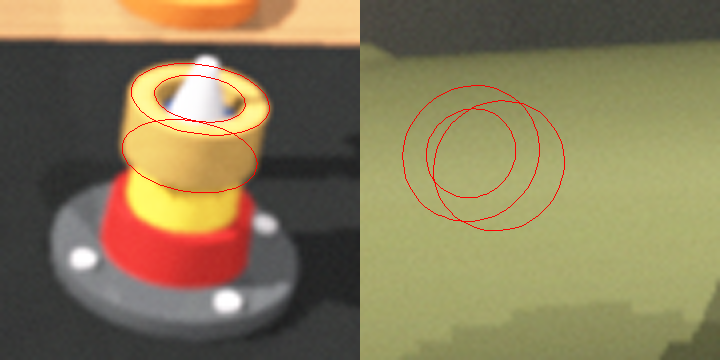

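View pics/scene9.png

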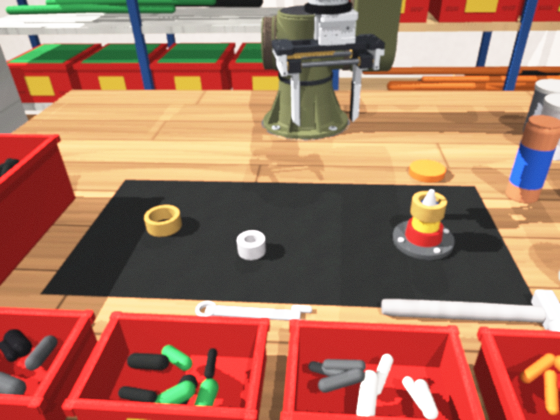

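In the scene view the bush's outline matches the one expected for level seating at 62-92 mm, with its top rim at about (430,199). The large brass bush and the steel bush are at the same pixels as at the start. Handing in.

```bash
python3 -c "
from station import ctrl
print(ctrl.hand_in())"
```

```text
the job is handed in; nothing more can be done
None
```

The small brass bush is on the sizing cone, sitting level on the yellow step, and the job is handed in at about 11 s of robot time. I held it over the tip and past the blue shoulder, then released it about 4 mm above the yellow step. I withdrew straight up and to the side.

- **Seating:** in the scene view its outline matches the one expected for a level bush at 62–92 mm on the cone axis. The arm blocked the top view in this final check, so the seating rests on one camera.
- **Other bushes:** the large brass bush and the steel bush are within 1 pixel of where they started in both views.
- **Forces:** the reported wrist force stayed within about 5 N in every reading, mostly the bush's own weight. The gripper was touching nothing at the end.
- **Disagreement:** the reported TCP height read about 30 mm lower than the fingertips seen in the images, and it went below zero with no contact. I worked from the images, using small force-checked steps, and took the bush's height from the grasp on the table. The overlays then agreed.

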